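# Spin-test spool-holder spindles and pull out the worn ones

## Robot

A 6-joint arm with a two-finger parallel gripper is mounted at the origin on the work surface. World frame = base frame: x ahead of the robot, y to its left, z up, the work surface at z = 0. Lengths are in mm, angles in rad, forces in N, time in s.
With the tool pointing down it reaches from about 275 to 975 mm from the base axis. Payload 8.4 kg.
Tool frame: the origin (TCP) lies midway between the tips of the shut fingers; the grasp point (between the pads) lies 19 mm behind it; z points along the fingers, y is the direction in which the jaws open and shut (so a half turn about z gives the same grasp; the last joint's range is limited). The gripper opens to 92 mm and grips with 3 to 60 N. Pads are 20 mm wide; open, the fingers measure 128 mm over their backs; the gripper's body (75 mm by 189 mm) begins 69 mm behind the grasp point.
Start: joints at [-1.142, 0.353, 1.633, -0, 1.155, -0.002], TCP at [260.997, -567.898, 214.583] pointing down, gripper open.
Joint ranges: [-2.63, 2.63], [-0.92, 2.1], [0.06, 2.66], [-1.3, 4.44], [0, 2.69], [-3.02, 3.02]. Speed limits (rad/s): [2.22, 2.22, 2.79, 3.14, 3.14, 3.14].

## Interface

Orientations are given as a rotation vector (axis times angle).
In Python, from plant import get_obs, snapshot, calibration, close_job gives the robot as it stands.
- The arm moves only by the shell command python3 -m handwheel 'ROWS' [OPENING] [FORCE]. ROWS is text: rows parted by semicolons, each of 4 numbers parted by spaces: the shift along the world's x, y, z in cm, then the turn about the world's z in rad. In form: dx dy dz yaw; .... A call has 1 to 12 rows; each row shifts and turns the commanded pose from where the row before left it; what a row does not reach is not made up. A row lasts 1/12 s, in which the tool goes at most 41.7 mm and 7.16 degrees, less where a joint would pass 70% of its speed; a pose out of reach is approached as far as the arm can. A call is refused whole if a number of a shift passes 4.17 or a number of a turn 0.125, either way. A call with a gripper value outside its range is refused whole. OPENING is the gripper command: -1 is fully open, 1 is shut, values between are in proportion, set as the call begins (- or left out, the last holds). The fingers move at their own pace and stop on an object; FORCE is the grip in N (left out, the last holds). Time passes only in rows, so rows that do not move let the fingers close. It gives the time, the measured TCP pose, the force and the opening at its end, in the units of the state.
- get_obs(): the state, without advancing time (a new reading comes with each control period).
- snapshot(name): name is "side" or "top"; returns the picture (400x640x3 uint8, red, green, blue); there is no depth.
- calibration(name): a dict with "K" (3x3 intrinsics, pixels), "distortion" ([k1, k2, p1, p2, k3] as OpenCV has them; the pictures are not rectified), "pose" (4x4, takes a point from camera to world coordinates). Camera axes: x right, y down, z forward; pixel columns grow to the right and rows downward; lengths in mm; the calibration is good to about 2 mm. A picture is of the moment at which its call begins. calibration takes no time and is no camera call.
- close_job(): hands the job in, once; it reports no verdict.
The state is a dict: "clock": time; "qpos": joint angles; "qvel": joint speeds; "tau": joint torques, N m; "tcp_pos": TCP position; "orientation": TCP orientation; "force": force on the tool from outside, world axes, zero at the start; "ft_torque": the same for the moment, N m; "grip_width": finger opening in mm.
Only numpy, scipy, OpenCV 4.12 (cv2) and the standard library are available. Lean on these libraries where they do the work, as an engineer would, in place of code of your own. Each camera call takes 0.05 s, during which the arm holds its last target. There are 200 camera calls.

## Task

Flick the finned orange hub of each of the three spool-holder spindles round by a quarter turn or more, without turning it back, and see how it runs: a sound one spins on by itself for a turn or more, one with worn bearings stops almost as soon as it is let go. Set every worn spindle down gently, upright, on the floor of the red repair tray and leave the sound ones standing on the green mat, without knocking any spindle over or disturbing the other things on the bench.

Things in the scene. Friction and masses are not known exactly. Their poses are not given: they have to be found in the camera images.
- spindle_a: spool-holder spindle, axis vertical, loose, about 0.4 to 0.5 kg; all three look alike. Origin: centre of its underside, z up. Round steel flange 70 mm across, 8 mm thick; steel boss 20 mm across up to 14 mm; orange hub turning on ball bearings about z: core 26 mm across from 14 to 79 mm, with four fins; fixed steel nut 15 mm across on top, up to 87 mm
- spindle_a_hub (a joint): turn of spindle A's hub on its flange, rad, counter-clockwise from above positive, counts on over full turns, within 0.15 of 0 at the start. Drag is hidden and differs between spindles. Sound: flicked at 0.2 m/s it runs on by itself for over 2 s and over a full turn. Worn: it stops within about 0.1 s and a quarter turn of the push ending
- spindle_a_mark (a point): outer tip of the white-painted fin of spindle A's hub, 27 mm from the axis, 35 mm above its underside; frame x points outward along it. Four fins, 90 degrees apart, 4 mm thick, from 14 to 56 mm high. A fingertip swept sideways past the axis, overlapping the fins' outer 8 to 10 mm, pushes a fin round until it slips off; well under 1 N does it and the flange stays put
- spindle_a_bearing: inner part of the ball bearing hidden inside spindle A's hub, on the axis; its place tells nothing of its state. Sound: its dust shield sits in its groove, clear of the race; worn: the shield has sprung out and rubs on the race
- spindle_a_race: outer race of that bearing, hidden in spindle A's hub and turning with it, on the axis
- spindle_a_neck (a point): axis of spindle A at mid height of its neck, 68 mm above its underside: the smooth core 26 mm across, bare from 56 mm (top of the fins) to 79 mm, where the spindle is gripped from above at any yaw and lifted
- spindle_b: spool-holder spindle B, same make and sizes as spindle_a; origin: centre of its underside, z up
- spindle_b_hub (a joint): turn of spindle B's hub, rad: as for spindle_a_hub
- spindle_b_mark (a point): outer tip of the white-painted fin of spindle B's hub: as for spindle_a_mark
- spindle_b_bearing: inner part of the ball bearing hidden inside spindle B's hub, on the axis; its place tells nothing of its state. Sound: its dust shield sits in its groove, clear of the race; worn: the shield has sprung out and rubs on the race
- spindle_b_race: outer race of that bearing, hidden in spindle B's hub and turning with it, on the axis
- spindle_b_neck (a point): neck of spindle B: as for spindle_a_neck
- spindle_c: spool-holder spindle C, same make and sizes as spindle_a; origin: centre of its underside, z up
- spindle_c_hub (a joint): turn of spindle C's hub, rad: as for spindle_a_hub
- spindle_c_mark (a point): outer tip of the white-painted fin of spindle C's hub: as for spindle_a_mark
- spindle_c_bearing: inner part of the ball bearing hidden inside spindle C's hub, on the axis; its place tells nothing of its state. Sound: its dust shield sits in its groove, clear of the race; worn: the shield has sprung out and rubs on the race
- spindle_c_race: outer race of that bearing, hidden in spindle C's hub and turning with it, on the axis
- spindle_c_neck (a point): neck of spindle C: as for spindle_a_neck
- mat: green bench mat, fixed, 300 mm (its x) by 420 mm (its y), 3 mm thick; origin: centre of the underside. The three spindles stand in a row along its y, about 130 mm apart, on the half nearer the robot; a screwdriver and a caliper lie on the half beyond them (up to 30 mm high). It is on the left or the right, the red tray on the other side
- tray: red open repair tray, fixed, 250 mm (its x) by 130 mm (its y), walls 35 mm high and 3 mm thick, floor 3 mm thick; origin: centre of the underside. Empty at first, room for several spindles standing in a row along its x (their flanges are 70 mm across)
- driver: screwdriver with a blue handle, 170 mm long, lying on the mat: leave alone
- caliper: digital caliper, 205 mm long, black head, lying on the mat: leave alone
- oil: small white oil bottle with a red cap, 38 mm across, 95 mm high, standing beyond the tray, about 160 mm from its centre: leave alone
- glue: yellow glue stick, 27 mm across, 90 mm high, standing beyond the tray beside the oil bottle: leave alone
Not all that is in view belongs to the job. Leave any yellow look-alike of the spindle_a alone.

How it is judged (in metres and radians):
On the way:
1. the hub of every spindle has been turned by a quarter turn or so (a net turn of more than 1 rad from its zero, one way or the other) ((value of joint spindle_a_hub above 1 rad or value of joint spindle_a_hub below -1 rad) and (value of joint spindle_b_hub above 1 rad or value of joint spindle_b_hub below -1 rad) and (value of joint spindle_c_hub above 1 rad or value of joint spindle_c_hub below -1 rad)), for 0.05 s.
At the end, for the whole second after the job is handed in: Every worn spindle stands upright (within 5 degrees), still, on the floor of the red tray; every sound spindle stands upright and still on the green mat (its axis within the mat's edges) (((contact force between spindle_a_bearing and spindle_a_race above 0.3 N and x of spindle_a in the frame of tray between -0.092 and 0.092 m and y of spindle_a in the frame of tray between -0.032 and 0.032 m and z of spindle_a in the frame of tray below 0.008 m and angle between spindle_a's own z axis and vertical below 0.08 rad and linear speed of spindle_a below 0.02 m/s) or (contact force between spindle_a_bearing and spindle_a_race below 0.3 N and x of spindle_a in the frame of mat between -0.15 and 0.15 m and y of spindle_a in the frame of mat between -0.21 and 0.21 m and z of spindle_a in the frame of mat between -0.002 and 0.008 m and angle between spindle_a's own z axis and vertical below 0.08 rad and linear speed of spindle_a below 0.02 m/s)) and ((contact force between spindle_b_bearing and spindle_b_race above 0.3 N and x of spindle_b in the frame of tray between -0.092 and 0.092 m and y of spindle_b in the frame of tray between -0.032 and 0.032 m and z of spindle_b in the frame of tray below 0.008 m and angle between spindle_b's own z axis and vertical below 0.08 rad and linear speed of spindle_b below 0.02 m/s) or (contact force between spindle_b_bearing and spindle_b_race below 0.3 N and x of spindle_b in the frame of mat between -0.15 and 0.15 m and y of spindle_b in the frame of mat between -0.21 and 0.21 m and z of spindle_b in the frame of mat between -0.002 and 0.008 m and angle between spindle_b's own z axis and vertical below 0.08 rad and linear speed of spindle_b below 0.02 m/s)) and ((contact force between spindle_c_bearing and spindle_c_race above 0.3 N and x of spindle_c in the frame of tray between -0.092 and 0.092 m and y of spindle_c in the frame of tray between -0.032 and 0.032 m and z of spindle_c in the frame of tray below 0.008 m and angle between spindle_c's own z axis and vertical below 0.08 rad and linear speed of spindle_c below 0.02 m/s) or (contact force between spindle_c_bearing and spindle_c_race below 0.3 N and x of spindle_c in the frame of mat between -0.15 and 0.15 m and y of spindle_c in the frame of mat between -0.21 and 0.21 m and z of spindle_c in the frame of mat between -0.002 and 0.008 m and angle between spindle_c's own z axis and vertical below 0.08 rad and linear speed of spindle_c below 0.02 m/s))); the robot touches nothing.
It fails at once if a spindle knocked over or tilted by more than 30 degrees (angle between any of spindle_a, spindle_b, spindle_c's own z axis and vertical above 0.52 rad).
It fails at once if a spindle dropped or slammed into the tray (faster than 0.6 m/s within 25 mm of its floor) ((x of spindle_a in the frame of tray between -0.12 and 0.12 m and y of spindle_a in the frame of tray between -0.06 and 0.06 m and z of spindle_a in the frame of tray below 0.028 m and linear speed of spindle_a above 0.6 m/s) or (x of spindle_b in the frame of tray between -0.12 and 0.12 m and y of spindle_b in the frame of tray between -0.06 and 0.06 m and z of spindle_b in the frame of tray below 0.028 m and linear speed of spindle_b above 0.6 m/s) or (x of spindle_c in the frame of tray between -0.12 and 0.12 m and y of spindle_c in the frame of tray between -0.06 and 0.06 m and z of spindle_c in the frame of tray below 0.028 m and linear speed of spindle_c above 0.6 m/s)).
It fails at once if the screwdriver, caliper, oil bottle or glue stick shifted by more than 30 mm (distance of any of driver, caliper, oil, glue from where it was at the start of the episode above 0.03 m).
It also fails if it takes over 70 s, if anything falls off the work surface, if the arm or the gripper's body presses on something with over 40 N, if the wrist force passes 120 N, or if a joint passes its speed limit or range.

## Working session

There is one attempt and no reset: what is moved stays moved. The work goes in short steps, Python scripts to look and compute and a shell command to move; the robot and the scene stay as the last step left them, time stands still between calls to the robot, and variables do not carry over. Pictures are saved under pics/ and viewed, about 8 in all and at most 12, crops included, and the job is handed in when it is done.

```bash
ls; mkdir -p pics
python3 - <<'E'
from plant import *
import cv2
for n in("top","side"):
    cv2.imwrite(f"pics/{n}0.png",cv2.cvtColor(snapshot(n),cv2.COLOR_RGB2BGR))
    c=calibration(n);print(n,c["K"],c["distortion"],c["pose"])
print(get_obs())
E
```

```text
pics
top [[433.38567641   0.         320.99053744]
 [  0.         433.38567641 197.62830098]
 [  0.           0.           1.        ]] [-0.11174568  0.          0.          0.          0.        ] [[ 8.97160617e-03 -9.94480180e-01  1.04540340e-01  5.41073782e+02]
 [-9.99794396e-01 -7.01979980e-03  1.90233723e-02 -1.40312139e+01]
 [-1.81845145e-02 -1.04689516e-01 -9.94338689e-01  1.00441040e+03]
 [ 0.00000000e+00  0.00000000e+00  0.00000000e+00  1.00000000e+00]]
side [[371.10046302   0.         316.98713623]
 [  0.         371.10046302 207.93901125]
 [  0.           0.           1.        ]] [-0.0013853  0.         0.         0.         0.       ] [[-9.99718750e-01 -9.97523936e-03  2.15154723e-02  6.02982550e+02]
 [-2.27171044e-02  6.63258466e-01 -7.48045547e-01  7.08454859e+02]
 [-6.80838579e-03 -7.48323928e-01 -6.63298533e-01  7.19830723e+02]
 [ 0.00000000e+00  0.00000000e+00  0.00000000e+00  1.00000000e+00]]
{'clock': 0.1, 'qpos': array([-1.14238248e+00,  3.53574277e-01,  1.63400149e+00,  3.29509117e-05,
        1.15520641e+00, -2.42819232e-03]), 'qvel': array([ 3.88942464e-04, -1.58487752e-03, -1.35846457e-03,  8.16141368e-04,
       -5.13715884e-05,  3.26891711e-04]), 'tau': array([ 1.97091435e-04, -5.94908345e+01, -3.34930122e+01,  6.99634873e-02,
        1.82799285e-02, -1.34584116e-05]), 'tcp_pos': array([ 260.84418921, -567.50985573,  213.96658544]), 'orientation': array([-3.06784187e+00, -6.71272544e-01,  3.48571579e-04]), 'force': array([-0.13769338, -0.89843714, -0.4415697 ]), 'ft_torque': array([-0.01173753, -0.01472746,  0.00458062]), 'grip_width': 92.17040214262705}
```

View pics/top0.png

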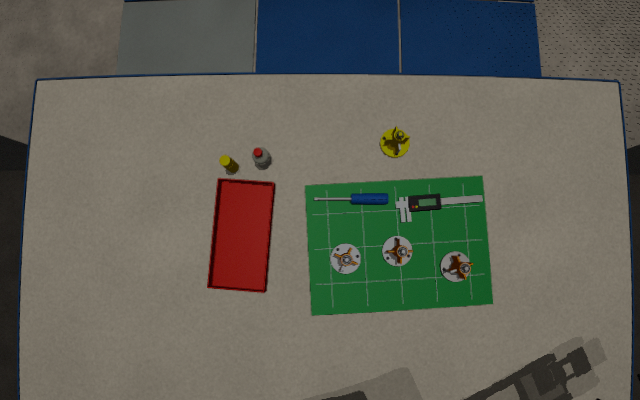

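View pics/side0.png

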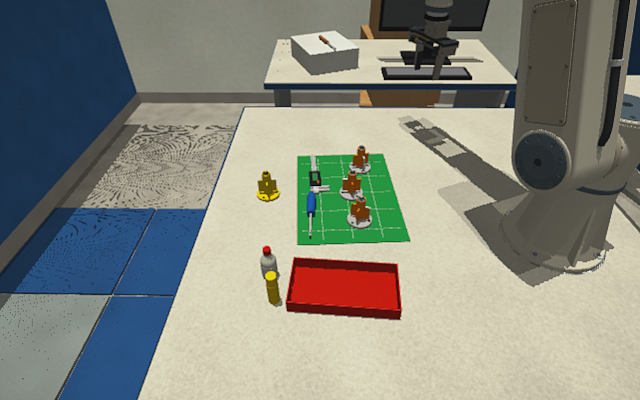

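The top view shows the three spindles on the mat at about (346,259), (397,251) and (457,267), the tray at about (241,235), and the yellow look-alike at (395,142). The side view confirms this layout.

```bash
cat > h.py <<'E'
import numpy as np, cv2
from plant import *
def ray(n,uv):
    c=calibration(n); P=np.array(c["pose"]); p=cv2.undistortPoints(np.float64(uv).reshape(-1,1,2),np.array(c["K"]),np.array(c["distortion"])).reshape(-1,2)
    return P[:3,3],np.c_[p,np.ones(len(p))]@P[:3,:3].T
def onplane(n,uv,z):
    o,d=ray(n,uv); return o+d*((z-o[2])/d[:,2])[:,None]
def proj(n,X):
    c=calibration(n); W=np.linalg.inv(np.array(c["pose"]))
    return cv2.projectPoints(np.float64(X).reshape(-1,1,3),cv2.Rodrigues(W[:3,:3])[0],W[:3,3],np.array(c["K"]),np.array(c["distortion"]))[0].reshape(-1,2)
def save(name,im,x0,x1,y0,y1,s): cv2.imwrite("pics/"+name,cv2.resize(cv2.cvtColor(im[y0:y1,x0:x1],cv2.COLOR_RGB2BGR),None,fx=s,fy=s,interpolation=cv2.INTER_CUBIC))
def blobs(m,amin):
    c,_=cv2.findContours(m.astype(np.uint8),cv2.RETR_EXTERNAL,cv2.CHAIN_APPROX_NONE); return [q for q in c if cv2.contourArea(q)>amin]
E
python3 - <<'E'
from h import *
im=cv2.cvtColor(cv2.imread("pics/top0.png"),cv2.COLOR_BGR2RGB)
hsv=cv2.cvtColor(im,cv2.COLOR_RGB2HSV); H,S,V=cv2.split(hsv)
red=((H<6)|(H>174))&(S>150); red[:, :205]=0; red[:177]=0
t=max(blobs(red,500),key=cv2.contourArea); r=cv2.minAreaRect(t); b=cv2.boxPoints(r)
print("tray top corners",onplane("top",b,35).round(0).tolist(),"c",onplane("top",b,35).mean(0).round(1))
gr=(H>45)&(H<80)&(S>100)
g=max(blobs(gr,3000),key=cv2.contourArea); b=cv2.boxPoints(cv2.minAreaRect(g)); print("mat",onplane("top",b,3).round(0).tolist(),onplane("top",b,3).mean(0))
box=np.zeros(gr.shape,np.uint8); cv2.fillPoly(box,[b.astype(int)],1)
m=(box>0)&~gr; m[:232]=0
m=cv2.morphologyEx(m.astype(np.uint8),cv2.MORPH_OPEN,np.ones((5,5)))
for q in blobs(m,300):
    p=onplane("top",q.reshape(-1,2),11); c,rad=cv2.minEnclosingCircle(p[:,:2].astype(np.float32)); h=p.min(0),p.max(0)
    print("px",q.reshape(-1,2).mean(0).round(1),"circ",np.round(c,1),round(rad,1),"box",h[0].round(),h[1].round())
save("c1.png",im,325,480,225,290,5)
E
```

```text
tray top corners [[439.0, 259.0, 35.0], [689.0, 244.0, 35.0], [678.0, 109.0, 35.0], [430.0, 127.0, 35.0]] c [559.1 184.7  35. ]
mat [[675.0, 45.0, 3.0], [703.0, -382.0, 3.0], [400.0, -392.0, 3.0], [377.0, 25.0, 3.0]] [ 538.99002562 -176.09637124    3.        ]
px [455.4 266.5] circ [ 488.8 -303.9] 36.9 box [ 456. -338.   11.] [ 525. -268.   11.]
px [344.9 258. ] circ [507.1 -50. ] 36.5 box [474. -85.  11.] [542. -17.  11.]
px [396.9 250.6] circ [ 525.3 -169.5] 35.5 box [ 490. -202.   11.] [ 559. -135.   11.]
```

View pics/c1.png

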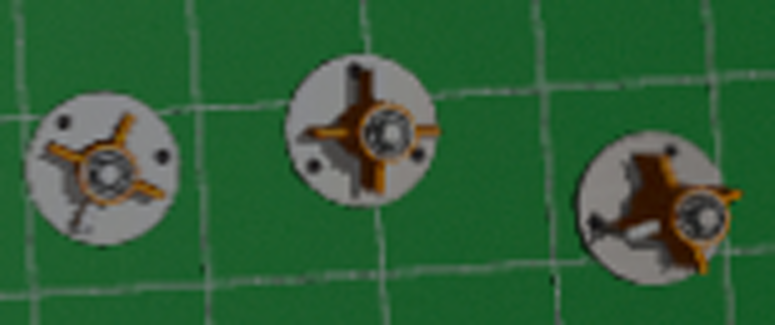

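The crop shows flanges at about (105,170), (362,130) and (650,208), each with four fins. The measured discs are 35–37 mm in radius and 130 mm apart, which fits. The jaws will go along y, shut. I'll sweep in +y on the robot side of each axis.

```bash
python3 -m handwheel '2.2 2.1 -1.0 -0.108;2.2 2.1 -1.0 -0.108;2.2 2.1 -1.0 -0.108;2.2 2.1 -1.0 -0.107;2.2 2.1 -1.5 0;2.2 2.1 -1.5 0;2.2 2.1 -1.5 0;2.2 2.1 -1.5 0;2.2 2.1 -1.5 0;0.3 0.3 -1 0;0 0 0 0;0 0 0 0' 1
```

```text
clock: 1.1
tcp_pos: [461.4, -375.7, 89.0]
orientation: [-3.141, -0.001, 0.002]
force: [-0.2, -0.6, 0.7]
grip_width: 13.9
```

```bash
cat > watch.py <<'E'
import sys
from h import *
tag,x,y=sys.argv[1],float(sys.argv[2]),float(sys.argv[3])
n=int(sys.argv[4]) if len(sys.argv)>4 else 10
u,v=proj("top",[x,y,45])[0].astype(int)
fr=[snapshot("top")[v-20:v+20,u-20:u+20] for _ in range(n)]
print([round(float(np.abs(a.astype(float)-b).mean()),2) for a,b in zip(fr,fr[1:])])
t=np.vstack([np.hstack(fr[:n//2]),np.hstack(fr[n//2:n//2*2])])
save(tag+".png",t,0,t.shape[1],0,t.shape[0],4 if n<=10 else 3)
E
python3 -m handwheel '0 0 -2 0;0 0 -2 0;0 0 -1.7 0;0 0 0 0;0 1.7 0 0;0 1.7 0 0;0 1.7 0 0;0 1.7 0 0;0 1.7 0 0;0 1.7 0 0;0 1.7 0 0;0 1.7 0 0'; python3 watch.py wR 490 -303; python3 -c "
from plant import *;o=get_obs();print(o['clock'],o['tcp_pos'],o['force'])"
```

```text
clock: 2.1
tcp_pos: [462.1, -237.9, 33.8]
orientation: [3.141, 0.001, 0.002]
force: [0.5, -0.2, 0.0]
grip_width: 0.5
[8.87, 6.01, 5.62, 4.41, 3.71, 2.8, 2.3, 1.82, 1.69]
2.6 [ 461.98460538 -240.41698211   32.59998485] [-0.06402011 -0.26619756  0.06805725]
```

View pics/wR.png

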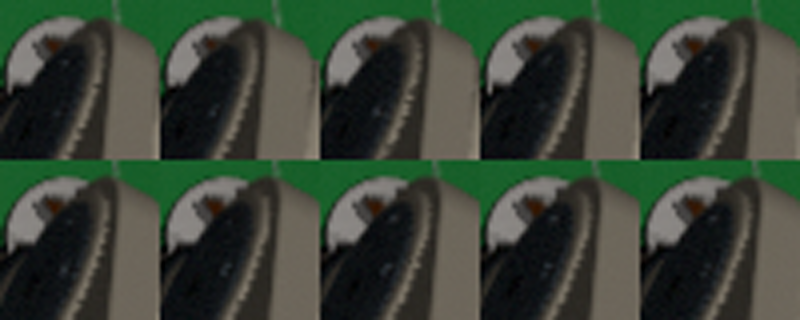

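The top crops are blocked by the arm, so they only show part of the flange. I'll look with the side camera instead.

```bash
sed -i 's/tag,x,y=/cam,tag,x,y=/; s/sys.argv\[1\],float(sys.argv\[2\]),float(sys.argv\[3\])/sys.argv[1],sys.argv[2],float(sys.argv[3]),float(sys.argv[4])/; s/sys.argv\[4\]) if len(sys.argv)>4/sys.argv[5]) if len(sys.argv)>5/; s/"top"/cam/g' watch.py; head -6 watch.py
python3 watch.py side wR2 490 -303 6
```

```text
import sys
from h import *
cam,tag,x,y=sys.argv[1],sys.argv[2],float(sys.argv[3]),float(sys.argv[4])
n=int(sys.argv[5]) if len(sys.argv)>5 else 10
u,v=proj(cam,[x,y,45])[0].astype(int)
fr=[snapshot(cam)[v-20:v+20,u-20:u+20] for _ in range(n)]
[0.93, 0.93, 0.92, 0.84, 0.79]
```

View pics/wR2.png

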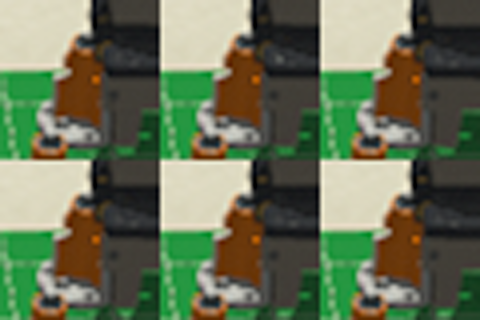

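R stands still in the side view with the white fin at the upper left, so it looks worn, though I'll check later that it was turned. Next is the middle one.

```bash
python3 -m handwheel '1.75 0 0 0;1.75 0 0 0;0 0 0 0;0 1.7 0 0;0 1.7 0 0;0 1.7 0 0;0 1.7 0 0;0 1.7 0 0;0 1.7 0 0;0 1.7 0 0;-3.5 1 0 0;-3.5 0 2 0' ; python3 watch.py side wM 525 -169 10
python3 - <<'E'
from h import *
o=get_obs();print(o['clock'],o['tcp_pos'],o['force'])
E
```

```text
clock: 3.9
tcp_pos: [424.5, -109.0, 50.4]
orientation: [-3.14, -0.003, 0.006]
force: [-2.1, -0.7, -0.3]
grip_width: 0.5
[4.43, 4.06, 3.87, 3.77, 3.9, 3.85, 3.23, 3.22, 3.33]
4.4 [ 427.48567985 -111.05930249   52.2507164 ] [-0.31755877 -0.23075033 -0.12970768]
```

View pics/wM.png

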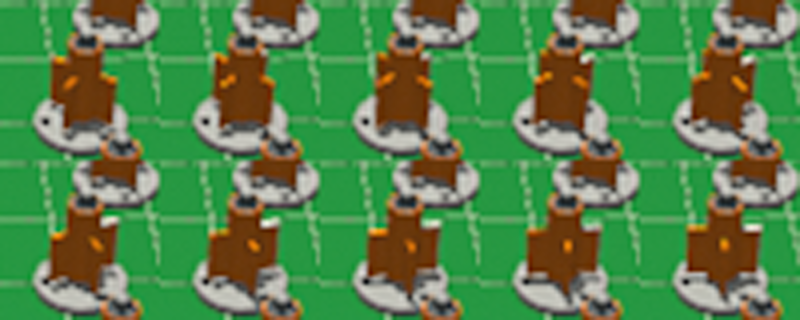

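M keeps turning over all ten frames (the white fin walks round), so it runs freely and looks sound. Now the left one.

```bash
python3 -m handwheel '2.6 0 -1 0;2.6 0 -1 0;0 0 0 0;0 1.7 0 0;0 1.7 0 0;0 1.7 0 0;0 1.7 0 0;0 1.7 0 0;0 1.7 0 0;0 1.7 0 0;-3.5 1 0 0;-3.5 0 2 0' ; python3 watch.py side wL 507 -50 10
python3 - <<'E'
from h import *
o=get_obs();print(o['clock'],o['tcp_pos'],o['force'])
save("top2.png",snapshot("top"),325,480,225,290,5)
E
```

```text
clock: 5.4
tcp_pos: [407.3, 19.3, 50.5]
orientation: [-3.142, -0.002, 0.006]
force: [-1.4, -0.2, 0.1]
grip_width: 0.5
[6.64, 6.5, 5.31, 4.7, 4.69, 4.76, 4.79, 4.97, 4.96]
5.9 [409.5226175   17.96001975  52.2360564 ] [-0.03102585 -0.0443166  -0.08653706]
```

View pics/wL.png

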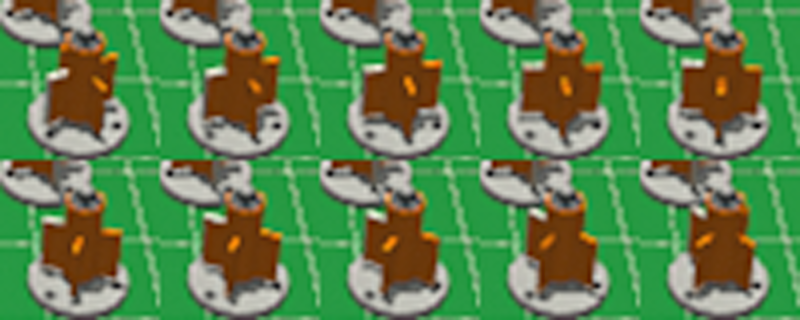

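View pics/top2.png

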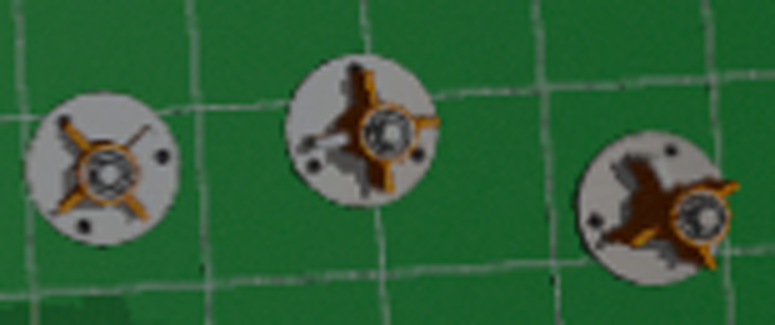

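L also keeps spinning, so it's sound. The top crop shows R's fins rearranged, with an orange fin now where the white one was. I'll compare R before and after, and check that M and L are still running.

Run:
```python
from h import *
t,s=snapshot("top"),snapshot("side")
def crop(c,im,x,y):
    u,v=proj(c,[x,y,45])[0].astype(int); return im[v-20:v+20,u-20:u+20]
old={c:cv2.cvtColor(cv2.imread(f"pics/{c}0.png"),cv2.COLOR_BGR2RGB) for c in("top","side")}
a=np.hstack([crop("top",old["top"],490,-303),crop("top",t,490,-303),crop("side",old["side"],490,-303),crop("side",s,490,-303)])
save("cmpR.png",a,0,160,0,40,5)
for k in range(3):
    s2=snapshot("side")
    print({n:round(float(np.abs(crop("side",s2,x,y).astype(float)-crop("side",s,x,y)).mean()),2) for n,x,y in(("L",507,-50),("M",525,-169),("R",490,-303))}); s=s2
print(get_obs()['clock'])
```

```text
{'L': 4.23, 'M': 1.25, 'R': 0.63}
{'L': 4.16, 'M': 1.03, 'R': 0.58}
{'L': 3.84, 'M': 0.86, 'R': 0.59}
6.2
```

View pics/cmpR.png

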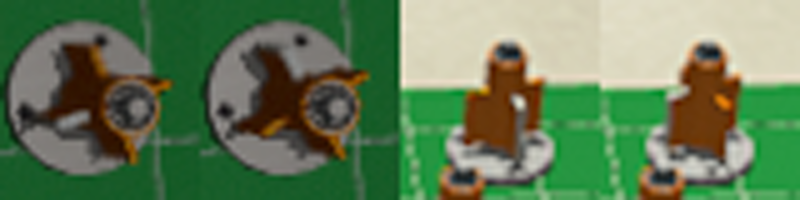

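R's white fin went from lower-left to upper-left in the top view, and from front to left in the side view. That's about 80° clockwise, and it's stopped dead. M was still creeping 2.4 s after its flick, and L is still spinning. So only R is worn, and I'll fetch it.

```bash
python3 -m handwheel '0 0 4 0;0 0 4 0;0.9 -3.6 1 0;0.9 -3.6 1 0;0.9 -3.6 0 0;0.9 -3.6 0 0;0.9 -3.6 0 0;0.9 -3.6 0 0;0.9 -3.6 0 0;0.9 -3.6 0 0;0.9 -3.4 0 0;0 0 0 0' -1; python3 -m handwheel '0 0 0 0;0 0 0 0'
```

```text
clock: 7.2
tcp_pos: [491.7, -309.5, 152.8]
orientation: [3.139, -0.005, 0.004]
force: [0.4, -0.4, 0.1]
grip_width: 78.1
clock: 7.37
tcp_pos: [489.3, -303.2, 152.0]
orientation: [-3.14, 0.001, 0.002]
force: [-0.5, 0.5, 0.8]
grip_width: 90.8
```

```bash
python3 -m handwheel '0.1 0 -2 0;0 0 -2 0;0 0 -2 0;0 0 -2 0;0 0 -1 0;0 0 0 0;0 0 0 0'; python3 -m handwheel '0 0 0 0;0 0 0 0;0 0 0 0;0 0 0 0;0 0 0 0;0 0 0 0;0 0 0 0;0 0 0 0;0 0 0 0;0 0 0 0;0 0 0 0;0 0 0 0' 1 25
```

```text
clock: 7.95
tcp_pos: [490.9, -302.9, 62.7]
orientation: [-3.141, -0.001, 0.001]
force: [-0.3, 0.7, 0.6]
grip_width: 91.7
clock: 8.95
tcp_pos: [491.0, -303.9, 62.5]
orientation: [3.142, -0.0, -0.0]
force: [0.5, -1.1, -0.7]
grip_width: 25.5
```

```bash
python3 -m handwheel '0 0 0.5 0;0 0 1 0;0 0 1.5 0;0 0 1.5 0;0 0 1.5 0;0 0 1.5 0;0 0 1.5 0;0 0 1.5 0;0 0 1 0;0 0 0.5 0;0 0 0 0;0 0 0 0'; python3 -m handwheel '0.2 1 0 0;0.2 2 0 0;0.3 2.5 0 0;0.4 3 0 0;0.5 3 0 0;0.5 3 0 0;0.5 3 0 0;0.5 3 0 0;0.5 3 0 0;0.4 3 0 0;0.4 3 0 0;0.4 3 0 0'; python3 -m handwheel '0.4 3 0 0;0.4 3 0 0;0.4 3 0 0;0.4 3 0 0;0.4 2.5 0 0;0 1.5 0 0;0 0.5 0 0;0 0 0 0;0 0 0 0;0 0 0 0'
```

```text
clock: 9.95
tcp_pos: [490.8, -303.7, 182.4]
orientation: [-3.141, 0.0, 0.0]
force: [0.4, 0.4, -3.7]
grip_width: 25.2
clock: 10.95
tcp_pos: [538.1, 23.3, 181.6]
orientation: [-3.141, 0.0, 0.003]
force: [1.6, -0.4, -4.0]
grip_width: 25.2
clock: 11.78
tcp_pos: [558.6, 184.9, 182.3]
orientation: [3.141, -0.002, -0.001]
force: [-0.5, -0.6, -3.9]
grip_width: 25.1
```

```bash
python3 -m handwheel '0 0 -1 0;0 0 -1.5 0;0 0 -1.5 0;0 0 -1.5 0;0 0 -1.5 0;0 0 -1.5 0;0 0 -1 0;0 0 -1 0;0 0 -0.5 0;0 0 -0.4 0;0 0 -0.3 0;0 0 0 0'; python3 -m handwheel '0 0 -0.1 0;0 0 -0.1 0;0 0 -0.1 0;0 0 0 0;0 0 0 0'
python3 - <<'E'
from h import *
save("pl.png",snapshot("side"),270,420,190,330,4)
E
```

```text
clock: 12.78
tcp_pos: [559.1, 186.1, 65.4]
orientation: [-3.142, 0.0, -0.0]
force: [-0.9, 0.2, -3.9]
grip_width: 25.0
clock: 13.2
tcp_pos: [559.0, 186.2, 62.7]
orientation: [-3.142, 0.0, -0.0]
force: [0.1, -0.1, -4.0]
grip_width: 25.1
```

View pics/pl.png

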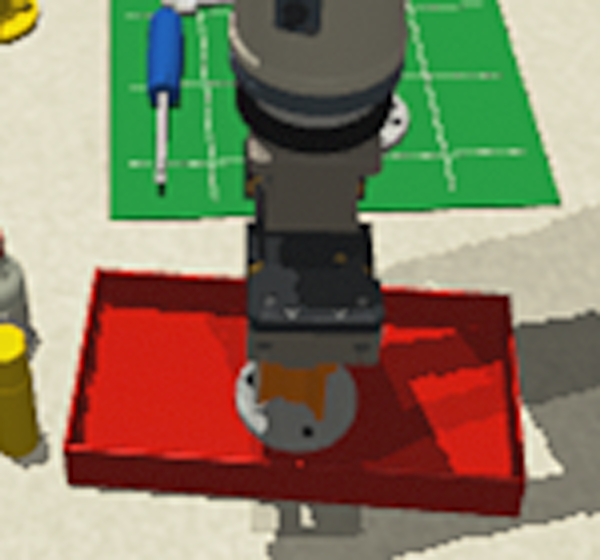

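The view shows the flange at about crop (297,400), inside the tray. The full weight is still on the gripper, so it's just above the floor. I'll check its lateral place in this view before releasing.

```bash
python3 - <<'E'
from h import *
print("flange",onplane("side",[[270+297/4,290]],11))
print("tray top corners",onplane("side",[[270+x/4,190+y/4] for x,y in((97,270),(510,296),(523,483),(68,453))],35).round(0))
E
python3 -m handwheel '0 0 -0.1 0;0 0 0 0;0 0 0 0'; python3 -m handwheel '0 0 -0.1 0;0 0 0 0;0 0 0 0'
```

```text
flange [[556.70630324 193.00990458  11.        ]]
tray top corners [[676. 118.  35.]
 [430. 134.  35.]
 [440. 261.  35.]
 [683. 247.  35.]]
clock: 13.5
tcp_pos: [559.3, 186.2, 62.5]
orientation: [-3.141, 0.0, -0.001]
force: [-2.9, -0.9, 4.7]
grip_width: 25.3
clock: 13.75
tcp_pos: [559.4, 186.2, 62.4]
orientation: [-3.141, 0.0, -0.001]
force: [-4.6, -1.8, 14.8]
grip_width: 24.9
```

It's on the floor and central: the tray centre is about (557,188) and the spindle is within about 5 mm of it. I'll ease off, open and retreat.

```bash
python3 -m handwheel '0 0 0.1 0;0 0 0 0'; python3 -m handwheel '0 0 0 0;0 0 0 0;0 0 0 0;0 0 0 0;0 0 0 0;0 0 0 0;0 0 0 0;0 0 0 0' -1;  python3 -m handwheel '0 0 1 0;0 0 2 0;0 0 3 0;0 0 3 0;0 0 3 0;-2 -1 2 0;-3.5 -1 0 0;-3.5 -1 0 0;-3.5 -1 0 0;-3.5 -1 0 0;-3.5 -1 0 0;0 0 0 0'; python3 -m handwheel '0 0 0 0;0 0 0 0;0 0 0 0;0 0 0 0;0 0 0 0;0 0 0 0'
python3 - <<'E'
from h import *
t,s=snapshot("top"),snapshot("side")
save("f.png",np.hstack([t[120:330,190:510],s[120:330,230:430]]),0,520,0,210,1.5)
E
```

```text
clock: 13.92
tcp_pos: [559.5, 186.2, 62.5]
orientation: [-3.141, 0.0, -0.002]
force: [-2.3, -0.9, 7.5]
grip_width: 25.2
clock: 14.58
tcp_pos: [559.0, 186.1, 61.5]
orientation: [3.142, -0.0, -0.0]
force: [0.2, 0.6, 0.4]
grip_width: 76.1
clock: 15.58
tcp_pos: [357.5, 124.1, 201.2]
orientation: [3.14, -0.0, -0.007]
force: [0.2, 0.6, -1.6]
grip_width: 91.8
clock: 16.08
tcp_pos: [364.4, 126.2, 201.4]
orientation: [3.141, -0.0, -0.001]
force: [-0.4, -0.8, 0.6]
grip_width: 92.1
```

View pics/f.png

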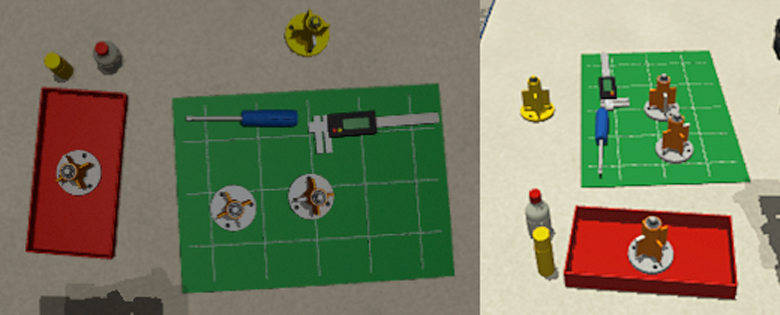

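The final picture shows the worn spindle upright at the centre of the tray. The other two stand on the mat, and the tools, bottle, glue stick and yellow look-alike are where they were.

```bash
python3 -c "
from plant import *;print(close_job())"
```

```text
the job is handed in; nothing more can be done
None
```

I flicked all three hubs, found one worn spindle and set it down in the red repair tray. The job was handed in at about 16 s of the 70 s allowed, with no verdict reported.

- **Worn:** the right-hand spindle (lowest y) turned about 80° clockwise and was already still 0.7 s after the push, when I first got a clear view. That angle is judged by eye from pictures before and after. The first pictures of it were blocked by the arm.
- **Sound:** the middle spindle was still creeping about 2.4 s after its flick. The left one was still spinning quickly about 0.8 s after its own. I left both standing on the mat. I saw them run on, but did not count a full turn for either.
- **Placing:** the worn spindle touched the tray floor gently, with about 15 N at the wrist, and I eased off before opening the gripper. The side view put the flange 3 to 7 mm from the tray centre, inside the limits.
- **Last check:** the final top and side pictures show all three spindles upright, nothing else visibly moved, and the open gripper well clear.

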